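# Open the binder at its blue section

## Task

Open the ring binder at its blue section: with a fingertip, turn the red divider and the yellow divider beneath it over the rings, so that both lie flat on the left-hand pages, and leave the blue divider lying on the right. Their tabs stand out over the desk, so that a fingertip fits underneath; go gently and only push the leaves: do not take them between the fingers. The binder stays where it lies on the desk, and the highlighter, glue stick, correction bottle and eraser round it are left alone.

Things in the scene. Friction and masses are not known exactly. Their poses are not given: they have to be found in the camera images.
- binder: open two-ring A5 binder flat on the desk, dark grey-blue covers, about 1.1 kg, loose but not to be moved. Origin: middle of its underside. x runs along the spine, away from the robot (turned up to 17 degrees), y to the left-hand pages, -y to the right-hand pages where the dividers start, z up. Covers: 226 mm along x, reaching 150 mm either side of the spine, 3 mm thick.
- ring_axis (a point): middle of the axis about which all dividers turn: the centre line of the rings, along binder x, 44 mm above the desk straight over the binder's origin. Two steel rings 60 mm across stand 40 mm to either side of it along x, their tops 76 mm above the desk. To the left and right of it a pile of paper lies from 17 to 141 mm away, its top 38 mm above the desk.
- highlighter: yellow and black flat highlighter, 109 x 25 x 15 mm, lying on the desk to the right of the binder; leave it alone
- glue: yellow glue stick standing on the desk beyond the binder, 26 mm across, 93 mm high; origin under its foot; leave it alone
- bottle: white and green correction bottle standing beyond the binder, 30 mm across, 74 mm high; origin under its foot; leave it alone
- rubber: blue and white eraser, 43 x 19 x 12 mm, lying on the desk between the binder and the robot; leave it alone
- red_divider (a joint): angle of the red divider about the ring axis: 0 = flat on the right, 1.57 = upright, 3.14 = flat on the left. Rigid red leaf, 70 g, 3 mm thick, 214 mm along the spine, reaching 150 mm from the axis; at 0 its middle plane lies 5 mm above the axis. It turns freely, lightly damped: released short of upright it falls back right, past upright it falls left by itself in about 1 s.
- red_tab (a point): middle of the outer edge of the red divider's tab, 172 mm from the ring axis, at half thickness, binder x = +0.066 (the end away from the robot); tab 50 mm along the spine, 22 mm out beyond leaf and cover, 3 mm thick. At the start its underside is 47 mm above the bare desk, no other tab over or under it. Turns with the leaf: x along the spine, y to the rings, z out of its upper face.
- yellow_divider (a joint): angle of the yellow divider about the ring axis: 0 = flat on the right, 1.57 = upright, 3.14 = flat on the left. Rigid yellow leaf, 70 g, 3 mm thick, 214 mm along the spine, reaching 150 mm from the axis; at 0 its middle plane lies at the height of the axis. It turns freely, lightly damped: released short of upright it falls back right, past upright it falls left by itself in about 1 s.
- yellow_tab (a point): middle of the outer edge of the yellow divider's tab, 172 mm from the ring axis, at half thickness, binder x = 0; tab 50 mm along the spine, 22 mm out beyond leaf and cover, 3 mm thick. At the start its underside is 42 mm above the bare desk, no other tab over or under it. Turns with the leaf: x along the spine, y to the rings, z out of its upper face.
- blue_divider (a joint): angle of the blue divider about the ring axis: 0 = flat on the right, 1.57 = upright, 3.14 = flat on the left. Rigid blue leaf, 70 g, 3 mm thick, 214 mm along the spine, reaching 150 mm from the axis; at 0 its middle plane lies 5 mm below the axis. It turns freely, lightly damped: released short of upright it falls back right, past upright it falls left by itself in about 1 s.
- blue_tab (a point): middle of the outer edge of the blue divider's tab, 172 mm from the ring axis, at half thickness, binder x = -0.066 (the robot's end); tab 50 mm along the spine, 22 mm out beyond leaf and cover, 3 mm thick. At the start its underside is 37 mm above the bare desk, no other tab over or under it. Turns with the leaf: x along the spine, y to the rings, z out of its upper face.

How it is judged (in metres and radians):
At the end, for the whole second after the job is handed in: The red and yellow dividers lie flat on the left (each turned to more than 3.0 rad of 3.14), the blue one lies flat on the right (less than 0.1 rad), all at rest; the binder is flat on the desk within 40 mm of where it lay, and the four things round it are within 30 mm of where they were (value of joint each of red_divider, yellow_divider above 3 rad and value of joint blue_divider below 0.1 rad and velocity of joint red_divider between -0.1 and 0.1 rad/s and velocity of joint yellow_divider between -0.1 and 0.1 rad/s and velocity of joint blue_divider between -0.1 and 0.1 rad/s and distance of binder from where it was at the start of the episode below 0.04 m and angle between binder's own z axis and vertical below 0.05 rad and distance of each of highlighter, glue, bottle, rubber from where it was at the start of the episode below 0.03 m); the robot touches nothing.
It fails at once if the binder is shoved more than 40 mm from where it lay (distance of binder from where it was at the start of the episode above 0.04 m).
It fails at once if the binder is lifted or tipped off the desk (height (world z) of binder above 0.012 m or angle between binder's own z axis and vertical above 0.12 rad).
It fails at once if a divider is taken between the fingers ((x of the grasp point in the frame of red_tab between -0.025 and 0.025 m and y of the grasp point in the frame of red_tab between 0 and 0.022 m and z of the grasp point in the frame of red_tab between -0.0035 and 0.0035 m and contact force between the fingers and red_divider above 0.3 N) or (x of the grasp point in the frame of red_tab between -0.173 and 0.041 m and y of the grasp point in the frame of red_tab between 0.022 and 0.154 m and z of the grasp point in the frame of red_tab between -0.0035 and 0.0035 m and contact force between the fingers and red_divider above 0.3 N) or (x of the grasp point in the frame of yellow_tab between -0.025 and 0.025 m and y of the grasp point in the frame of yellow_tab between 0 and 0.022 m and z of the grasp point in the frame of yellow_tab between -0.0035 and 0.0035 m and contact force between the fingers and yellow_divider above 0.3 N) or (x of the grasp point in the frame of yellow_tab between -0.107 and 0.107 m and y of the grasp point in the frame of yellow_tab between 0.022 and 0.154 m and z of the grasp point in the frame of yellow_tab between -0.0035 and 0.0035 m and contact force between the fingers and yellow_divider above 0.3 N) or (x of the grasp point in the frame of blue_tab between -0.025 and 0.025 m and y of the grasp point in the frame of blue_tab between 0 and 0.022 m and z of the grasp point in the frame of blue_tab between -0.0035 and 0.0035 m and contact force between the fingers and blue_divider above 0.3 N) or (x of the grasp point in the frame of blue_tab between -0.041 and 0.173 m and y of the grasp point in the frame of blue_tab between 0.022 and 0.154 m and z of the grasp point in the frame of blue_tab between -0.0035 and 0.0035 m and contact force between the fingers and blue_divider above 0.3 N)).
It fails at once if a divider is handled roughly: the fingers press on it with more than 12 N (contact force between the fingers and red_divider above 12 N or contact force between the fingers and yellow_divider above 12 N or contact force between the fingers and blue_divider above 12 N).
It fails at once if the highlighter, glue stick, correction bottle or eraser is knocked or carried more than 30 mm (distance of any of highlighter, glue, bottle, rubber from where it was at the start of the episode above 0.03 m).
It also fails if it takes over 58 s, if anything falls off the work surface, if the arm or the gripper's body presses on something with over 40 N, if the wrist force passes 120 N, or if a joint passes its speed limit or range.

## Robot

A 6-joint arm with a two-finger parallel gripper is mounted at the origin on a cart in front of the work surface, level with it; the furniture and walls round the work are solid. World frame = base frame: x ahead of the robot, y to its left, z up, the work surface at z = 0. Lengths are in mm, angles in degrees, forces in N, time in s.
With the tool pointing down it reaches from about 300 to 850 mm from the base axis. Payload 4.2 kg.
Tool frame: the origin (TCP) lies on the centre line of the jaws, within the pads' length; the fingertips stand 14 mm ahead of it and the grasp point (between the pads) lies 5 mm behind it; x points along the fingers, y is the direction in which the jaws open and shut, and the axes are right-handed (so a half turn about x gives the same grasp; the last joint's range is limited). The gripper opens to 91 mm and grips with 3 to 60 N. Pads are 32 mm wide; open, the fingers measure 118 mm over their backs; the gripper's body (76 mm by 178 mm) begins 60 mm behind the grasp point.
Start: joints at [-70.302, 18.312, 89.639, -0, 72.044, -1.146], TCP at [204.605, -537.381, 227.976] pointing down, gripper open.
Joint ranges: [-177.97, 177.97], [-48.28, 115.42], [12.27, 149.76], [-77.06, 257.06], [2.81, 150.46], [-146.56, 146.56]. Speed limits (degrees/s): [147.25, 147.25, 180, 180, 180, 180].

## Interface

Orientations are given as [roll, pitch, yaw] about the fixed x, y, z axes, in that order (R = Rz(yaw) Ry(pitch) Rx(roll)).
In Python, from workcell import readout, optics, env gives the robot as it stands.
- The arm moves only by the shell command python3 -m creep 'ROWS' [OPENING] [FORCE]. ROWS is JSON, a list of rows, each an object with "translation": the shift along the world's x, y, z in cm, a list of three; "delta_rot": the turn, a rotation vector about the world's x, y, z in rad, a list of three. In form: [{"translation": [dx, dy, dz], "delta_rot": [rx, ry, rz]}, ...]. A call has 1 to 5 rows; each row shifts and turns the commanded pose from where the row before left it; what a row does not reach is not made up. A row lasts 1/12 s, in which the tool goes at most 41.7 mm and 7.16 degrees, less where a joint would pass 70% of its speed; a pose out of reach is approached as far as the arm can. A call with a gripper value outside its range is refused whole. OPENING is the gripper's target within -1 to 1 (fully open at 1, half-way at 0, shut at -1), set as the call begins (- or left out, the last holds). The fingers move at their own pace and stop on an object; FORCE is the grip in N (left out, the last holds). Time passes only in rows, so rows that do not move let the fingers close. It gives the time, the measured TCP pose, the force and the opening at its end, in the units of the state.
- readout.state(): the state, without advancing time (a new reading comes with each control period).
- optics.grab_frame(name): name is "side" or "top"; returns (picture, depth): 420x560x3 uint8, red, green, blue; 420x560 float32, mm along the optical axis (not along the pixel's ray), 0 where there is no reading.
- optics.camera_params(name): a dict with "mtx" (3x3 intrinsics, pixels), "R" (3x3) and "t" (3): a world point X has camera coordinates R X + t. Camera axes: x right, y down, z forward; pixel columns grow to the right and rows downward; lengths in mm; the calibration is good to about 2 mm. A picture is of the moment at which its call begins. camera_params takes no time and is no camera call.
- env.job_done(): hands the job in, once; it reports no verdict.
The state is a dict: "time_s": time; "qpos": joint angles; "qvel": joint speeds; "effort": joint torques, N m; "ee_pos": TCP position; "ee_rot": TCP orientation; "force": force on the tool from outside, world axes, zero at the start; "torque": the same for the moment, N m; "gripper_width": finger opening in mm.
Only numpy, scipy, OpenCV 4.12 (cv2) and the standard library are available. Lean on these libraries where they do the work, as an engineer would, in place of code of your own. Each camera call takes 0.05 s, during which the arm holds its last target.

## Working session

There is one attempt and no reset: what is moved stays moved. The work goes in short steps, Python scripts to look and compute and a shell command to move; the robot and the scene stay as the last step left them, time stands still between calls to the robot, and variables do not carry over. Pictures are saved under pics/ and viewed, and the job is handed in when it is done.

```bash
ls; mkdir -p pics; cat > h.py <<'E'
import numpy as np, cv2
from workcell import readout, optics, env
def snap(n,tag):
    im,d=optics.grab_frame(n); cv2.imwrite(f'pics/{tag}.png',im[:,:,::-1]); np.save(f'pics/{tag}.npy',d); return im,d
def world(n,d,mask=None):
    c=optics.camera_params(n);K=np.array(c['mtx']);R=np.array(c['R']);t=np.array(c['t'])
    v,u=np.indices(d.shape)
    P=np.stack([(u-K[0,2])/K[0,0]*d,(v-K[1,2])/K[1,1]*d,d],-1)
    return (P-t)@R
E
python3 - <<'E'
from h import *
for n in('side','top'):
    im,d=snap(n,n+'0'); print(n,optics.camera_params(n),(d>0).mean())
print(readout.state())
E
```

```text
pics
side {'mtx': array([[481.69033941,   0.        , 278.14560853],
       [  0.        , 481.69033941, 209.77494195],
       [  0.        ,   0.        ,   1.        ]]), 'R': array([[-0.82196105, -0.5694303 ,  0.0113651 ],
       [-0.4011863 ,  0.5647097 , -0.72121599],
       [ 0.40426425, -0.59737097, -0.69261702]]), 't': array([428.62319222, 273.17999664, 998.86502159])} 0.9849149659863946
top {'mtx': array([[491.50567803,   0.        , 286.80281624],
       [  0.        , 491.50567803, 214.27583201],
       [  0.        ,   0.        ,   1.        ]]), 'R': array([[-0.01386873, -0.99989741, -0.00358144],
       [-0.99196736,  0.01420895, -0.1256935 ],
       [ 0.12573149,  0.00180946, -0.99206266]]), 't': array([-39.6875751 , 535.55661306, 973.83626219])} 0.9960671768707483
{'time_s': 0.1, 'qpos': array([-7.03019246e+01,  1.83472980e+01,  8.96967281e+01,  5.98244025e-04,
        7.20428138e+01, -1.14654850e+00]), 'qvel': array([ 0.03749836, -0.06465163, -0.1093599 ,  0.01550029, -0.06234125,
       -0.06500746]), 'effort': array([ 9.96192684e-04, -4.13332272e+01, -2.32509720e+01,  7.29424506e-02,
        4.22398327e-02, -6.19332877e-05]), 'ee_pos': array([ 204.46729887, -536.98779961,  227.22935784]), 'ee_rot': array([-91.52184434,  89.91315831, 109.32259473]), 'force': array([-0.26175333, -0.98214092, -0.3170667 ]), 'torque': array([-0.01146371, -0.02474484, -0.02159846]), 'gripper_width': 91.01764793718}
```

View pics/top0.png

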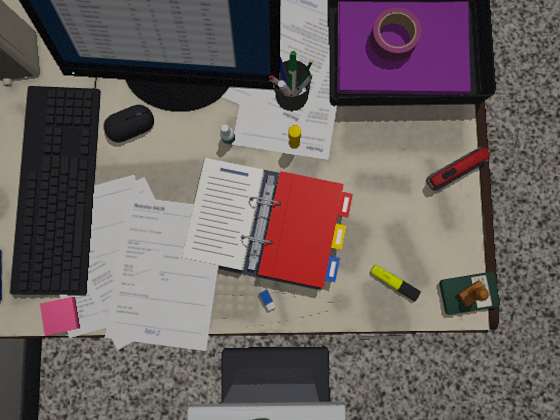

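View pics/side0.png

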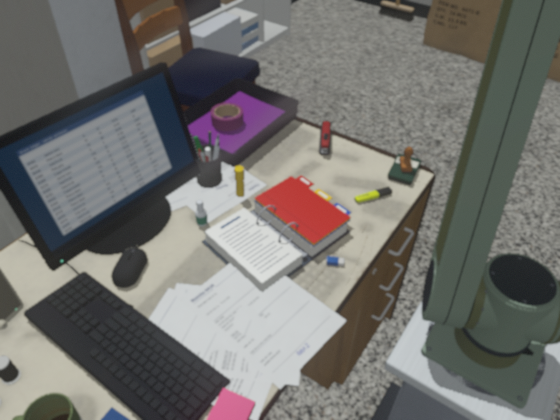

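The top view shows the binder with red leaf corners at about (277,172), (343,181), (325,288), (260,279). The tabs are red (346,205), yellow (339,236) and blue (333,268), with the highlighter at (395,282). I'll measure these next.

```bash
python3 - <<'E'
from h import *
im=cv2.imread('pics/top0.png');d=np.load('pics/top0.npy');W=world('top',d)
hsv=cv2.cvtColor(im,cv2.COLOR_BGR2HSV)
roi=np.zeros(d.shape,bool);roi[160:300,250:362]=1
m=((hsv[...,0]<8)|(hsv[...,0]>172))&(hsv[...,1]>150)&(hsv[...,2]>80)&roi
n,l,s,c=cv2.connectedComponentsWithStats(m.astype('uint8'));i=1+np.argmax(s[1:,4]);print(s[1:])
mm=cv2.erode((l==i).astype('uint8'),np.ones((3,3)))>0
P=W[mm];print('z',np.median(P[:,2]),P[:,2].std())
A=np.c_[P[:,:2],np.ones(len(P))];print('plane',np.linalg.lstsq(A,P[:,2],rcond=None)[0])
# project pixel mask at z=50.5 
def pix(n,u,v,z):
    c=optics.camera_params(n);K=c['mtx'];r=c['R'].T@np.linalg.inv(K)@np.array([u,v,1.]);o=-c['R'].T@c['t'];return o+r*(z-o[2])/r[2]
v,u=np.nonzero(cv2.morphologyEx((l==i).astype('uint8'),cv2.MORPH_OPEN,np.ones((15,15))))
Q=np.array([pix('top',a,b,50.5)[:2] for a,b in zip(u,v)]).astype('f4')
r=cv2.minAreaRect(Q);print(r,cv2.boxPoints(r))
for nm,(u,v) in dict(red=(346,205),yel=(339,236),blu=(333,268),hlA=(373,267),hlB=(418,298),rub=(267,300),desk=(420,230),glue=(294,130),bot=(226,130)).items():
    print(nm,np.median(W[v-1:v+2,u-1:u+2].reshape(-1,3),0).round(1))
# side red leaf
im=cv2.imread('pics/side0.png');d=np.load('pics/side0.npy');W2=world('side',d);hsv=cv2.cvtColor(im,cv2.COLOR_BGR2HSV)
roi=np.zeros(d.shape,bool);roi[170:260,240:360]=1
m2=((hsv[...,0]<8)|(hsv[...,0]>172))&(hsv[...,1]>150)&(hsv[...,2]>80)&roi
P=W2[m2];print('side red z',np.median(P[:,2]),'xy',np.median(P[:,:2],0),'top',np.median(W[mm],0))
v,u=np.nonzero(cv2.morphologyEx(m2.astype('uint8'),cv2.MORPH_OPEN,np.ones((9,9))))
Q=np.array([pix('side',a,b,50.5)[:2] for a,b in zip(u,v)]).astype('f4')
r=cv2.minAreaRect(Q);print(r,cv2.boxPoints(r))
im=cv2.imread('pics/top0.png')[150:320,200:440];cv2.imwrite('pics/z.png',cv2.resize(im,None,fx=3.2,fy=3.2,interpolation=2))
E
```

```text
[[ 258  172   94  116 7069]]
z 50.669992004152135 58.1201141294784
plane [-8.74288247e-02  2.93692637e-02  1.00306441e+02]Traceback (most recent call last):
  File "<stdin>", line 14, in <module>
  File "<stdin>", line 12, in pix
ValueError: time passes only in moves, steps and waits
```

```bash
sleep 3; ls pics
```

```text
side0.npy
side0.png
top0.npy
top0.png
```

```bash
cat >> h.py <<'E'
CP={n:optics.camera_params(n) for n in('side','top')}
def pix(n,u,v,z):
    c=CP[n];M=c['R'].T@np.linalg.inv(c['mtx']);o=-c['R'].T@c['t']
    r=np.stack([np.asarray(u,float),np.asarray(v,float),np.ones(np.shape(u))],-1)@M.T
    return o+r*((z-o[2])/r[...,2])[...,None]
def proj(n,X):
    c=CP[n];p=(np.asarray(X)@c['R'].T+c['t'])@c['mtx'].T;return p[...,:2]/p[...,2:]
E
sed -i "s/c=optics.camera_params(n);K=np/c=CP[n];K=np/" h.py
python3 - <<'E'
from h import *
im=cv2.imread('pics/top0.png');d=np.load('pics/top0.npy');W=world('top',d)
hsv=cv2.cvtColor(im,cv2.COLOR_BGR2HSV)
def red(hsv,y0,y1,x0,x1):
    m=((hsv[...,0]<8)|(hsv[...,0]>172))&(hsv[...,1]>150)&(hsv[...,2]>80)
    r=np.zeros_like(m);r[y0:y1,x0:x1]=1;return (m&r).astype('uint8')
for n,box in(('top',(160,300,250,362)),('side',(165,260,240,360))):
    im=cv2.imread(f'pics/{n}0.png');hs=cv2.cvtColor(im,cv2.COLOR_BGR2HSV);Wn=world(n,np.load(f'pics/{n}0.npy'))
    m=cv2.morphologyEx(red(hs,*box),cv2.MORPH_OPEN,np.ones((13,13)))
    P=Wn[m>0];print(n,'z med/quart',np.percentile(P[:,2],[25,50,75]),'xy',np.median(P[:,:2],0))
    v,u=np.nonzero(m);Q=pix(n,u,v,50.5)[:,:2].astype('f4')
    r=cv2.minAreaRect(Q);print(r);print(cv2.boxPoints(r))
for nm,(u,v) in dict(red=(346,205),yel=(339,236),blu=(333,268),hlA=(373,267),hlB=(418,298),rub=(267,300),desk=(420,230),glue=(294,130),bot=(226,130)).items():
    print(nm,np.median(W[v-1:v+2,u-1:u+2].reshape(-1,3),0).round(1))
im=cv2.imread('pics/top0.png')[150:320,200:440];cv2.imwrite('pics/z.png',cv2.resize(im,None,fx=3.2,fy=3.2,interpolation=2))
im=cv2.imread('pics/side0.png')[160:280,180:420];cv2.imwrite('pics/zs.png',cv2.resize(im,None,fx=3.2,fy=3.2,interpolation=2))
E
```

```text
top z med/quart [49.47023227 50.65989817 51.84806365] xy [502.44439797 -76.02595802]
((502.98931884765625, -78.66236114501953), (139.732421875, 213.5773468017578), 77.19034576416016)
[[ 383.36816  -123.11333 ]
 [ 591.63     -170.46616 ]
 [ 622.6105    -34.211395]
 [ 414.34863    13.141434]]
side z med/quart [50.43660148 51.50659022 52.67256503] xy [494.16164028 -72.91324585]
((501.26666259765625, -73.50674438476562), (131.61941528320312, 212.54954528808594), 73.9337158203125)
[[ 380.92996  -107.33461 ]
 [ 585.1778   -166.15753 ]
 [ 621.6034    -39.67888 ]
 [ 417.35553    19.144043]]
red [ 549.9 -167.    51.1]
yel [ 487.8 -151.8   45.8]
blu [ 424.1 -138.6   41. ]
hlA [ 425.4 -224.1   11.9]
hlB [ 360.5 -317.    -0. ]
rub [361.2  -4.1  12.3]
desk [ 501.7 -327.3    0.6]
glue [694.6 -63.9  93.1]
bot [702.8  72.6  73.3]
```

View pics/z.png

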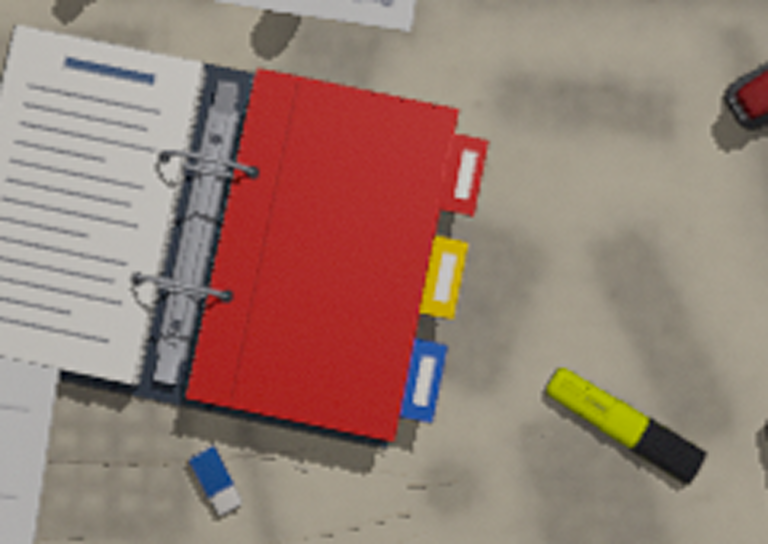

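View pics/zs.png

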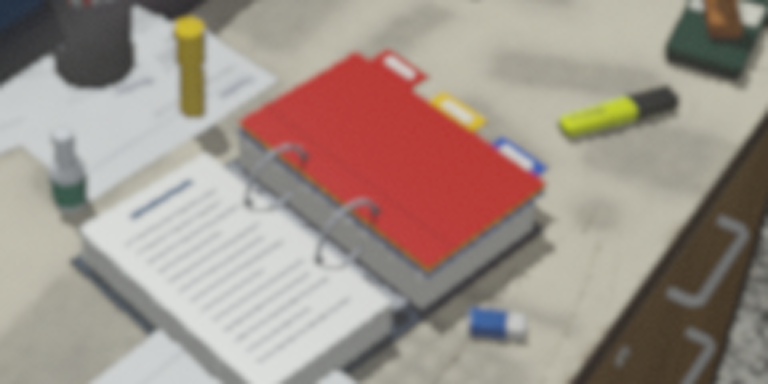

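```bash
cat >> h.py <<'E'
def B2W(p,pose):
    a=pose[2];p=np.asarray(p,float);c,s=np.cos(a),np.sin(a)
    return np.stack([pose[0]+c*p[...,0]-s*p[...,1],pose[1]+s*p[...,0]+c*p[...,1],p[...,2]],-1)
E
python3 - <<'E'
from h import *
from scipy.optimize import least_squares
X=[[107,-150,50.5],[-107,-150,50.5],[91,-172,50.5],[41,-172,50.5],[25,-172,45.5],[-25,-172,45.5],[-41,-172,40.5],[-91,-172,40.5]]
zt=np.array([(458,108),(392,441),(488,139),(475,215),(467,239),(454,317),(446,343),(433,420)])/3.2+[200,150]-.35
zs=np.array([(360,53),(545,185),(405,52),(428,76),(438,94),(485,125),(500,141),(546,170)])/3.2+[180,160]-.35
for nm,f in dict(top=[('top',zt)],side=[('side',zs)],both=[('top',zt),('side',zs)]).items():
    fun=lambda p:np.concatenate([(proj(n,B2W(X,[p[0]*1,p[1],p[2]]))-z).ravel() for n,z in f])
    r=least_squares(fun,[515,5,-.22],x_scale=[1,1,.01],loss='soft_l1');print(nm,r.x,np.degrees(r.x[2]));print(fun(r.x).reshape(-1,2).round(1).tolist())
E
```

```text
top [ 5.23340180e+02  7.26339662e+00 -2.18168700e-01] -12.500145742747726
[[0.3, -0.5], [0.4, -0.3], [0.1, -0.4], [-0.5, -0.1], [0.2, 0.4], [-0.4, 0.3], [0.3, 0.1], [-0.4, 0.5]]
side [ 5.24487024e+02  9.66433708e+00 -2.44039450e-01] -13.982430498075326
[[-1.2, -0.6], [-0.3, 0.6], [-5.2, -0.8], [0.5, 0.9], [1.5, -0.2], [0.5, -0.2], [0.1, -0.6], [0.1, 0.7]]
both [ 5.23751187e+02  7.64089513e+00 -2.24032401e-01] -12.836111051520778
[[0.3, -0.2], [-0.2, -0.1], [0.0, -0.0], [-0.7, 0.2], [-0.0, 0.7], [-0.8, 0.5], [-0.1, 0.3], [-0.9, 0.8], [-1.9, -1.1], [0.0, -0.8], [-6.0, -1.4], [0.0, 0.1], [1.1, -1.1], [0.3, -1.3], [-0.0, -1.7], [0.3, -0.7]]
```

```bash
cat >> h.py <<'E'
from scipy.spatial.transform import Rotation as Ro
POSE=[523.5,7.5,np.radians(-12.7)]
BX=np.array([np.cos(POSE[2]),np.sin(POSE[2]),0]);BY=np.array([-BX[1],BX[0],0]);Z=np.array([0,0,1.])
def tgtR(tilt,sgn):
    t=np.radians(tilt);x=np.cos(t)*BY-np.sin(t)*Z;y=sgn*BX;return Ro.from_matrix(np.stack([x,y,np.cross(x,y)],1))
def cur():
    s=readout.state();return s,np.array(s['ee_pos']),Ro.from_euler('xyz',s['ee_rot'],degrees=True)
def rep():
    s,p,R=cur();b=p-[POSE[0],POSE[1],0];tip=b+14*R.as_matrix()[:,0]
    f=lambda v:np.round([v@BX,v@BY,v[2]],1)
    print('t',round(s['time_s'],2),'tcp',p.round(1),'B tcp',f(b),'B tip',f(tip),'q',np.round(s['qpos'],0),'F',np.round(s['force'],1),'w',round(s['gripper_width'],1))
E
python3 - <<'E'
from h import *
rep();s,p,R=cur();print(R.as_matrix().round(2))
for sg in(1,-1):
    rv=(tgtR(45,sg)*R.inv()).as_rotvec();print(sg,rv.round(3),np.degrees(np.linalg.norm(rv)))
E
```

```text
t 0.1 tcp [ 204.5 -537.   227.2] B tcp [-191.5 -601.3  227.2] B tip [-191.5 -601.3  213.2] q [-70.  18.  90.   0.  72.  -1.] F [-0.3 -1.  -0.3] w 91.0
[[-0.    0.36 -0.93]
 [ 0.   -0.93 -0.36]
 [-1.   -0.   -0.  ]]
1 [ 0.616 -0.536  0.932] 70.99317202748095
-1 [ 0.622  0.72  -2.024] 128.14590731744846
```

```bash
python3 -m creep '[{"translation":[2.2,2.0,0],"delta_rot":[0.056,-0.0487,0.0847]},{"translation":[2.2,2.0,0],"delta_rot":[0.056,-0.0487,0.0847]},{"translation":[2.2,2.0,0],"delta_rot":[0.056,-0.0487,0.0847]},{"translation":[2.2,2.0,0],"delta_rot":[0.056,-0.0487,0.0847]},{"translation":[2.2,2.0,0],"delta_rot":[0.056,-0.0487,0.0847]}]' -1 5
python3 -m creep '[{"translation":[2.2,2.0,0],"delta_rot":[0.056,-0.0487,0.0847]},{"translation":[2.2,2.0,0],"delta_rot":[0.056,-0.0487,0.0847]},{"translation":[2.2,2.0,0],"delta_rot":[0.056,-0.0487,0.0847]},{"translation":[2.2,2.0,0],"delta_rot":[0.056,-0.0487,0.0847]},{"translation":[2.2,2.0,0],"delta_rot":[0.056,-0.0487,0.0847]}]'
python3 -c "from h import *;rep()"
```

```text
time_s: 0.52
ee_pos: [315.3, -436.4, 228.1]
ee_rot: [-164.3, 68.7, 61.3]
force: [-0.1, 0.5, -0.5]
gripper_width: 60.6
time_s: 0.93
ee_pos: [425.2, -336.6, 227.8]
ee_rot: [-177.4, 48.6, 74.5]
force: [-0.7, 0.4, -0.2]
gripper_width: 27.2
t 0.93 tcp [ 425.2 -336.6  227.8] B tcp [ -20.2 -357.3  227.8] B tip [ -19.8 -348.1  217.3] q [-57.  29.  85.  30.  96. -44.] F [-0.7  0.4 -0.2] w 27.2
```

```bash
python3 -m creep '[{"translation":[2.2,2.1,0],"delta_rot":[0.03,-0.026,0.045]},{"translation":[2.2,2.1,-1],"delta_rot":[0.03,-0.026,0.045]},{"translation":[2.2,2.1,-2],"delta_rot":[0,0,0]},{"translation":[2.2,2.1,-2],"delta_rot":[0,0,0]},{"translation":[2.2,2.1,-2],"delta_rot":[0,0,0]}]'
python3 -m creep '[{"translation":[0,0,0],"delta_rot":[0,0,0]},{"translation":[0,0,0],"delta_rot":[0,0,0]}]'
python3 - <<'E'
from h import *
rep();s,p,R=cur();print((tgtR(45,1)*R.inv()).as_rotvec().round(3))
snap('top','t1');snap('side','s1')
im=np.vstack([cv2.imread('pics/t1.png')[100:370,180:560],cv2.imread('pics/s1.png')[100:370,180:560]]);cv2.imwrite('pics/c1.png',im)
E
```

```text
time_s: 1.35
ee_pos: [535.4, -231.4, 156.5]
ee_rot: [179.8, 44.8, 77.4]
force: [-0.1, -0.3, -1.5]
gripper_width: 0.3
time_s: 1.52
ee_pos: [534.5, -230.7, 156.5]
ee_rot: [-180.0, 44.7, 77.7]
force: [-0.0, -0.6, -0.1]
gripper_width: 0.7
t 1.52 tcp [ 534.5 -230.7  156.5] B tcp [  63.1 -229.9  156.5] B tip [  63.  -220.   146.7] q [-44.  34.  89.  37.  86. -44.] F [-0.  -0.6 -0.1] w 0.7
[-0.006  0.001 -0.007]
```

View pics/c1.png

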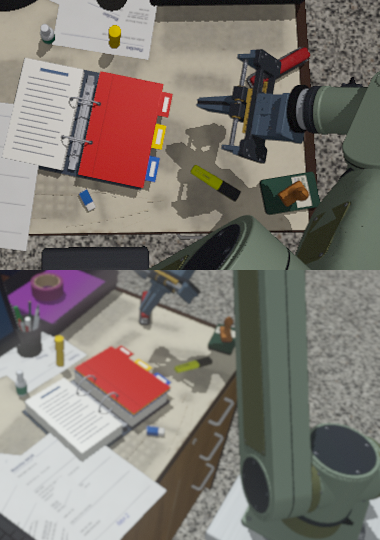

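```bash
python3 -m creep '[{"translation":[0,0,-2.6],"delta_rot":[0,0,0]},{"translation":[0.1,0,-2.6],"delta_rot":[0,0,0]},{"translation":[0.1,0,-2.6],"delta_rot":[0,0,0]},{"translation":[0.1,-0.1,-2.4],"delta_rot":[0,0,0]},{"translation":[0,0,-2.2],"delta_rot":[0,0,0]}]'
python3 -m creep '[{"translation":[0,0,0],"delta_rot":[0,0,0]},{"translation":[0,0,0],"delta_rot":[0,0,0]}]'
python3 - <<'E'
from h import *
rep()
snap('top','t2');snap('side','s2')
im=np.hstack([cv2.resize(cv2.imread('pics/t2.png')[160:300,300:440],None,fx=2.8,fy=2.8),cv2.resize(cv2.imread('pics/s2.png')[130:270,260:400],None,fx=2.8,fy=2.8)]);cv2.imwrite('pics/c2.png',im)
E
```

```text
time_s: 2.03
ee_pos: [537.4, -235.3, 33.6]
ee_rot: [179.6, 44.8, 77.1]
force: [-0.8, 0.4, 0.2]
gripper_width: 0.5
time_s: 2.2
ee_pos: [537.2, -234.4, 34.3]
ee_rot: [179.8, 44.7, 77.3]
force: [0.2, 0.1, 0.8]
gripper_width: 0.6
t 2.2 tcp [ 537.2 -234.4   34.3] B tcp [  66.5 -232.9   34.3] B tip [  66.5 -223.    24.5] q [-44.  42.  94.  39.  76. -53.] F [0.2 0.1 0.8] w 0.6
```

View pics/c2.png

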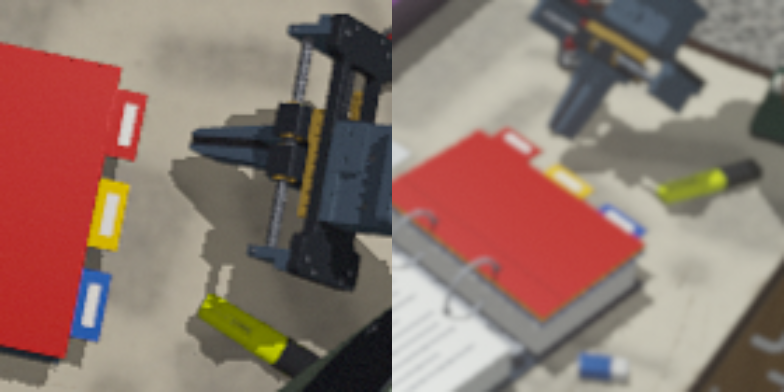

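The tip edge shows at about (369,210) in the top view, beside the red tab at (346,205). I'll check its real position and thickness from depth.

```bash
python3 - <<'E'
from h import *
W=world('top',np.load('pics/t2.npy'))-[POSE[0],POSE[1],0]
Bc=np.stack([W@BX,W@BY,W[...,2]],-1)
for v in range(200,222,3):
    print(v,[tuple(int(round(a)) for a in Bc[v,u]) for u in range(364,392,3)])
E
```

```text
200 [(91, -204, 2), (92, -210, 2), (94, -217, -3), (95, -223, 0), (95, -228, 4), (97, -235, 1), (98, -241, 5), (101, -248, -3), (102, -254, -1), (103, -261, -2)]
203 [(85, -206, -3), (86, -211, 2), (88, -218, -2), (89, -224, -1), (90, -230, -1), (91, -236, 0), (92, -242, 2), (94, -249, -3), (95, -255, 0), (97, -262, -2)]
206 [(79, -207, -1), (80, -213, -2), (74, -213, 42), (75, -219, 42), (74, -224, 53), (75, -229, 54), (75, -234, 64), (76, -239, 65), (76, -244, 73), (76, -249, 75)]
209 [(72, -208, 0), (74, -214, -2), (68, -215, 41), (68, -220, 45), (69, -226, 47), (69, -230, 55), (69, -235, 60), (70, -240, 66), (69, -244, 76), (70, -250, 76)]
212 [(66, -209, -2), (61, -210, 37), (62, -216, 40), (62, -221, 45), (62, -226, 56), (63, -231, 59), (63, -236, 64), (64, -241, 67), (64, -246, 72), (65, -252, 74)]
215 [(60, -210, -1), (60, -216, 2), (62, -223, -1), (56, -222, 46), (56, -227, 53), (57, -233, 56), (57, -237, 66), (57, -241, 73), (57, -246, 77), (59, -252, 76)]
218 [(53, -211, 0), (55, -218, -1), (56, -224, 1), (58, -230, -3), (58, -236, 0), (56, -239, 24), (56, -243, 35), (54, -246, 52), (53, -249, 69), (52, -253, 79)]
221 [(47, -213, 0), (48, -218, 3), (50, -225, 0), (51, -231, -2), (52, -238, -1), (53, -243, 2), (55, -250, -3), (56, -256, 1), (58, -262, -1), (59, -269, -3)]
```

```bash
python3 -m creep '[{"translation":[0,0,-0.8],"delta_rot":[0,0,0]},{"translation":[0.3,1.3,0],"delta_rot":[0,0,0]},{"translation":[0.3,1.3,0],"delta_rot":[0,0,0]},{"translation":[0.3,1.3,0],"delta_rot":[0,0,0]},{"translation":[0.25,1.1,0],"delta_rot":[0,0,0]}]'
python3 -m creep '[{"translation":[0,0,0],"delta_rot":[0,0,0]},{"translation":[0,0,0],"delta_rot":[0,0,0]}]'
python3 - <<'E'
from h import *
rep()
snap('top','t3');snap('side','s3')
im=np.hstack([cv2.resize(cv2.imread('pics/t3.png')[160:300,300:440],None,fx=2.8,fy=2.8),cv2.resize(cv2.imread('pics/s3.png')[130:270,260:400],None,fx=2.8,fy=2.8)]);cv2.imwrite('pics/c3.png',im)
E
```

```text
time_s: 2.72
ee_pos: [549.3, -181.1, 26.5]
ee_rot: [179.8, 44.7, 77.4]
force: [-0.4, 0.1, -0.3]
gripper_width: 0.2
time_s: 2.88
ee_pos: [549.2, -182.1, 26.2]
ee_rot: [179.7, 44.8, 77.5]
force: [-0.1, 0.6, 0.1]
gripper_width: 0.5
t 2.88 tcp [ 549.2 -182.1   26.2] B tcp [  66.8 -179.3   26.2] B tip [  66.8 -169.4   16.4] q [-40.  41.  98.  42.  71. -53.] F [-0.1  0.6  0.1] w 0.5
```

View pics/c3.png

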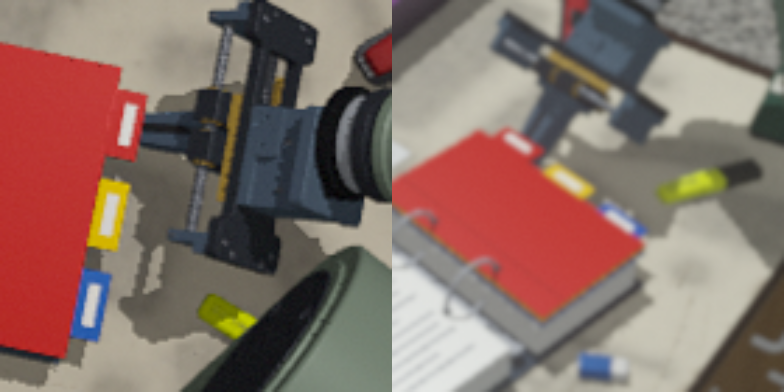

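```bash
python3 -m creep '[{"translation":[0,0,1.2],"delta_rot":[0,0,0]},{"translation":[0,0,1.2],"delta_rot":[0,0,0]},{"translation":[0.02,0.1,1.2],"delta_rot":[0,0,0]},{"translation":[0.04,0.2,1.5],"delta_rot":[0,0,0]},{"translation":[0.09,0.39,1.5],"delta_rot":[0,0,0]}]'
python3 - <<'E'
from h import *
rep()
snap('top','t4');snap('side','s4')
im=np.hstack([cv2.resize(cv2.imread('pics/t4.png')[160:300,260:440],None,fx=2.2,fy=2.2),cv2.resize(cv2.imread('pics/s4.png')[130:270,230:400],None,fx=2.2,fy=2.2)]);cv2.imwrite('pics/c4.png',im)
E
```

```text
time_s: 3.4
ee_pos: [550.8, -176.9, 93.9]
ee_rot: [179.7, 44.8, 77.3]
force: [-0.5, -0.5, -0.7]
gripper_width: 0.4
t 3.4 tcp [ 550.8 -176.9   93.9] B tcp [  67.1 -173.9   93.9] B tip [  67.1 -163.9   84. ] q [-40.  36.  96.  41.  76. -47.] F [-0.5 -0.5 -0.7] w 0.4
```

View pics/c4.png

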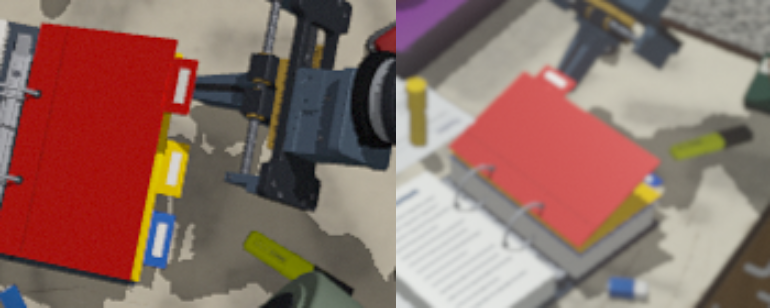

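The red leaf is rising on the finger at about 20°, with yellow still flat beneath it. Next I follow the arc.

```bash
python3 -m creep '[{"translation":[0.13,0.59,1.5],"delta_rot":[0,0,0]},{"translation":[0.2,0.88,1.5],"delta_rot":[0,0,0]},{"translation":[0.22,0.98,1.3],"delta_rot":[0,0,0]},{"translation":[0.26,1.17,1.2],"delta_rot":[0,0,0]},{"translation":[0.29,1.27,1.1],"delta_rot":[0,0,0]}]'
python3 -m creep '[{"translation":[0.31,1.37,0.9],"delta_rot":[0,0,0]},{"translation":[0.33,1.46,0.8],"delta_rot":[0,0,0]},{"translation":[0.35,1.56,0.7],"delta_rot":[0,0,0]},{"translation":[0.35,1.56,0.5],"delta_rot":[0,0,0]},{"translation":[0.35,1.56,0.4],"delta_rot":[0,0,0]}]'
python3 - <<'E'
from h import *
rep()
snap('top','t5');snap('side','s5')
im=np.hstack([cv2.resize(cv2.imread('pics/t5.png')[130:300,220:440],None,fx=1.8,fy=1.8),cv2.resize(cv2.imread('pics/s5.png')[100:270,200:400],None,fx=1.8,fy=1.8)]);cv2.imwrite('pics/c5.png',im)
E
```

```text
time_s: 3.92
ee_pos: [561.9, -126.3, 159.6]
ee_rot: [179.7, 44.8, 77.3]
force: [0.3, -0.6, 0.3]
gripper_width: 0.5
time_s: 4.33
ee_pos: [578.7, -50.5, 191.6]
ee_rot: [179.8, 44.7, 77.4]
force: [-0.1, 0.1, -0.3]
gripper_width: 0.6
t 4.33 tcp [578.7 -50.5 191.6] B tcp [ 66.6 -44.4 191.6] B tip [ 66.6 -34.5 181.8] q [-28.  26.  97.  45.  77. -35.] F [-0.1  0.1 -0.3] w 0.6
```

View pics/c5.png

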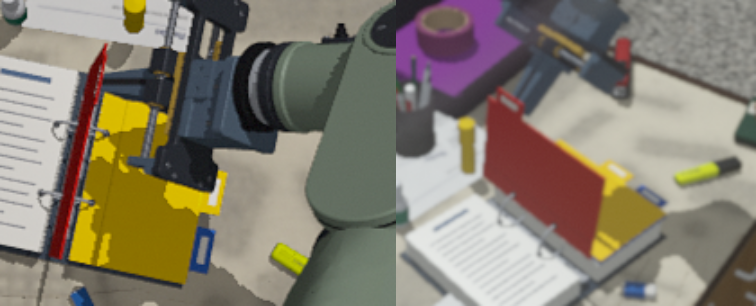

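Red is nearly upright, so I'll push it over.

```bash
python3 -m creep '[{"translation":[0.35,1.56,0.2],"delta_rot":[0,0,0]},{"translation":[0.35,1.56,0],"delta_rot":[0,0,0]},{"translation":[0.35,1.56,-0.2],"delta_rot":[0,0,0]},{"translation":[0.3,1.3,0],"delta_rot":[0,0,0]},{"translation":[0.1,0.4,0],"delta_rot":[0,0,0]}]'
python3 -m creep '[{"translation":[0,0,0],"delta_rot":[0,0,0]},{"translation":[0,0,0],"delta_rot":[0,0,0]},{"translation":[0,0,0],"delta_rot":[0,0,0]},{"translation":[0,0,0],"delta_rot":[0,0,0]},{"translation":[0,0,0],"delta_rot":[0,0,0]}]'
python3 -m creep '[{"translation":[-0.6,-2.7,0],"delta_rot":[0,0,0]},{"translation":[-0.6,-2.7,0],"delta_rot":[0,0,0]},{"translation":[-0.6,-2.7,0],"delta_rot":[0,0,0]},{"translation":[-0.6,-2.7,0],"delta_rot":[0,0,0]},{"translation":[-0.6,-2.7,0],"delta_rot":[0,0,0]}]'
python3 - <<'E'
from h import *
rep()
snap('top','t6');snap('side','s6')
im=np.hstack([cv2.resize(cv2.imread('pics/t6.png')[130:300,180:400],None,fx=1.8,fy=1.8),cv2.resize(cv2.imread('pics/s6.png')[130:300,180:380],None,fx=1.8,fy=1.8)]);cv2.imwrite('pics/c6.png',im)
E
```

```text
time_s: 4.85
ee_pos: [592.7, 13.2, 190.8]
ee_rot: [179.8, 44.7, 77.5]
force: [-0.6, -0.1, 0.8]
gripper_width: -0.0
time_s: 5.27
ee_pos: [593.1, 10.6, 191.0]
ee_rot: [179.7, 44.8, 77.3]
force: [0.2, -0.1, 0.6]
gripper_width: 0.3
time_s: 5.68
ee_pos: [562.6, -125.3, 191.0]
ee_rot: [179.7, 44.8, 77.3]
force: [0.4, -0.1, 0.2]
gripper_width: 0.4
t 5.68 tcp [ 562.6 -125.3  191. ] B tcp [  67.3 -121.   191. ] B tip [  67.3 -111.1  181.2] q [-35.  28.  94.  42.  82. -38.] F [ 0.4 -0.1  0.2] w 0.4
```

View pics/c6.png

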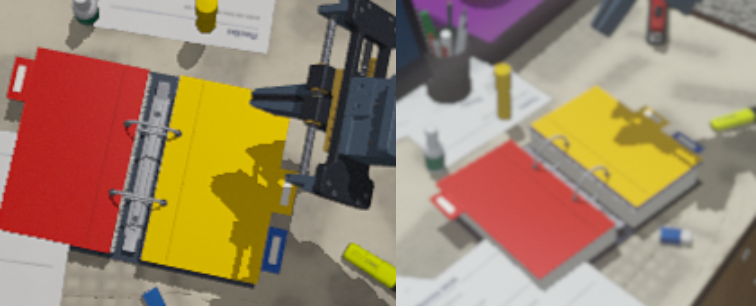

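```bash
python3 -m creep '[{"translation":[-2.27,-2.41,0],"delta_rot":[0,0,0]},{"translation":[-2.27,-2.41,0],"delta_rot":[0,0,0]},{"translation":[-2.27,-2.41,0],"delta_rot":[0,0,0]},{"translation":[-2.27,-2.41,0],"delta_rot":[0,0,0]},{"translation":[0,0,-2.5],"delta_rot":[0,0,0]}]'
python3 -m creep '[{"translation":[0,0,-2.5],"delta_rot":[0,0,0]},{"translation":[0,0,-2.5],"delta_rot":[0,0,0]},{"translation":[0,0,0],"delta_rot":[0,0,0]}]'
python3 - <<'E'
from h import *
rep()
snap('top','t7');snap('side','s7')
im=np.hstack([cv2.resize(cv2.imread('pics/t7.png')[150:310,180:430],None,fx=3,fy=3)]);cv2.imwrite('pics/c7.png',im)
E
```

```text
time_s: 6.2
ee_pos: [471.5, -224.6, 168.8]
ee_rot: [179.2, 45.0, 76.7]
force: [1.0, -0.3, 0.4]
gripper_width: 0.7
time_s: 6.45
ee_pos: [470.5, -218.6, 112.5]
ee_rot: [-179.7, 44.6, 77.7]
force: [-0.6, 0.6, 0.4]
gripper_width: 0.4
t 6.45 tcp [ 470.5 -218.6  112.5] B tcp [  -2.  -232.3  112.5] B tip [  -2.1 -222.3  102.6] q [-47.  33. 100.  36.  80. -52.] F [-0.6  0.6  0.4] w 0.4
```

View pics/c7.png

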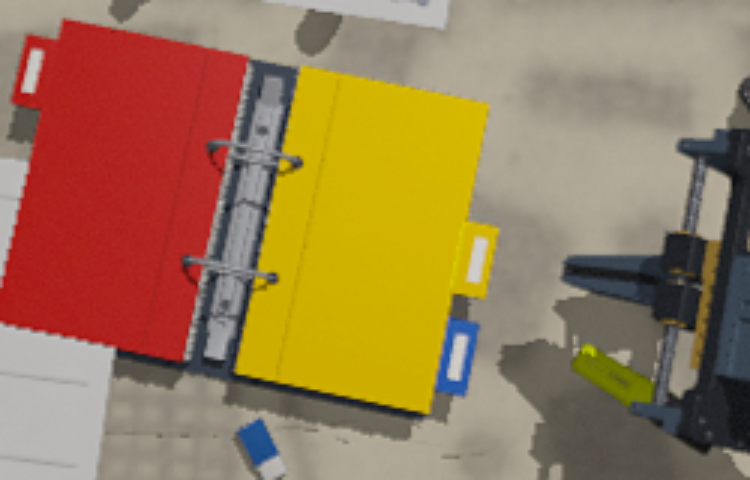

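```bash
python3 -m creep '[{"translation":[0.1,0,-2.2],"delta_rot":[0,0,0]},{"translation":[0.1,0,-2.2],"delta_rot":[0,0,0]},{"translation":[0,0,-2],"delta_rot":[0,0,0]},{"translation":[0,0,-1.4],"delta_rot":[0,0,0]},{"translation":[0,0,0],"delta_rot":[0,0,0]}]'
python3 - <<'E'
from h import *
rep()
snap('top','t8');snap('side','s8')
im=np.hstack([cv2.resize(cv2.imread('pics/t8.png')[180:320,310:450],None,fx=2.8,fy=2.8),cv2.resize(cv2.imread('pics/s8.png')[130:270,270:410],None,fx=2.8,fy=2.8)]);cv2.imwrite('pics/c8.png',im)
E
```

```text
time_s: 6.97
ee_pos: [474.0, -219.5, 37.1]
ee_rot: [179.9, 44.7, 77.5]
force: [-0.6, 1.0, -1.1]
gripper_width: 0.7
t 6.97 tcp [ 474.  -219.5   37.1] B tcp [   1.7 -232.4   37.1] B tip [   1.6 -222.4   27.2] q [-47.  39. 102.  38.  73. -57.] F [-0.6  1.  -1.1] w 0.7
```

View pics/c8.png

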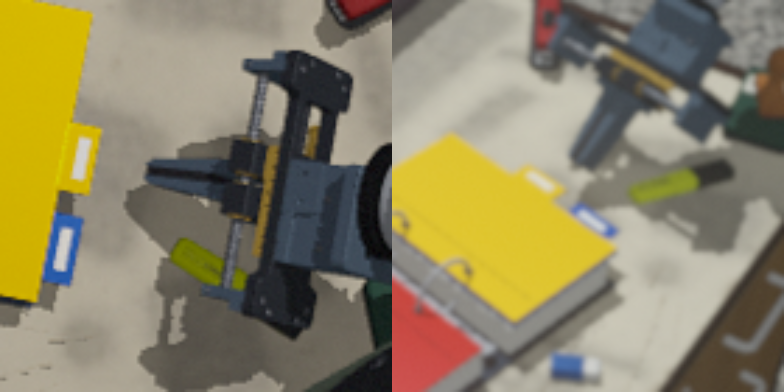

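```bash
python3 -m creep '[{"translation":[0,0,-0.7],"delta_rot":[0,0,0]},{"translation":[0.27,1.2,-0.5],"delta_rot":[0,0,0]},{"translation":[0.27,1.2,0],"delta_rot":[0,0,0]},{"translation":[0.27,1.2,0],"delta_rot":[0,0,0]},{"translation":[0.27,1.2,0],"delta_rot":[0,0,0]}]'
python3 -m creep '[{"translation":[0,0,0],"delta_rot":[0,0,0]},{"translation":[0,0,0],"delta_rot":[0,0,0]}]'
python3 - <<'E'
from h import *
rep()
snap('top','t9');snap('side','s9')
im=np.hstack([cv2.resize(cv2.imread('pics/t9.png')[180:320,310:450],None,fx=2.8,fy=2.8),cv2.resize(cv2.imread('pics/s9.png')[130:270,270:410],None,fx=2.8,fy=2.8)]);cv2.imwrite('pics/c9.png',im)
E
```

```text
time_s: 7.48
ee_pos: [485.2, -170.3, 26.3]
ee_rot: [179.8, 44.7, 77.4]
force: [0.6, -0.3, -0.2]
gripper_width: 0.8
time_s: 7.65
ee_pos: [485.0, -170.9, 26.3]
ee_rot: [179.7, 44.8, 77.5]
force: [-0.3, 0.3, -0.7]
gripper_width: 0.9
t 7.65 tcp [ 485.  -170.9   26.3] B tcp [   1.7 -182.5   26.3] B tip [   1.7 -172.6   16.4] q [-43.  38. 106.  41.  69. -58.] F [-0.3  0.3 -0.7] w 0.9
```

View pics/c9.png

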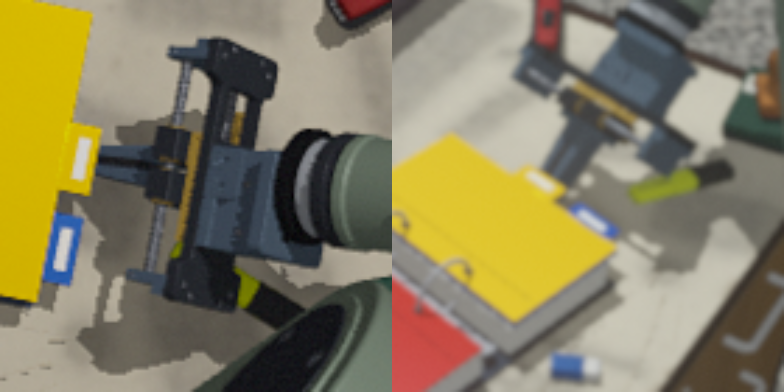

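The finger is under the yellow tab, clear of the blue one. I'll use the same arc.

```bash
python3 -m creep '[{"translation":[0,0,1.2],"delta_rot":[0,0,0]},{"translation":[0.03,0.15,1.2],"delta_rot":[0,0,0]},{"translation":[0.05,0.25,1.2],"delta_rot":[0,0,0]},{"translation":[0.06,0.3,1.5],"delta_rot":[0,0,0]},{"translation":[0.09,0.39,1.5],"delta_rot":[0,0,0]}]'
python3 - <<'E'
from h import *
rep()
snap('top','t10');snap('side','s10')
im=np.hstack([cv2.resize(cv2.imread('pics/t10.png')[160:300,260:440],None,fx=2.2,fy=2.2),cv2.resize(cv2.imread('pics/s10.png')[130:270,230:400],None,fx=2.2,fy=2.2)]);cv2.imwrite('pics/c10.png',im)
E
```

```text
time_s: 8.17
ee_pos: [487.5, -161.2, 93.9]
ee_rot: [179.7, 44.8, 77.3]
force: [-0.1, 0.4, -0.5]
gripper_width: 0.5
t 8.17 tcp [ 487.5 -161.2   93.9] B tcp [   1.9 -172.5   93.9] B tip [   1.9 -162.5   84.1] q [-42.  32. 105.  40.  74. -52.] F [-0.1  0.4 -0.5] w 0.5
```

View pics/c10.png

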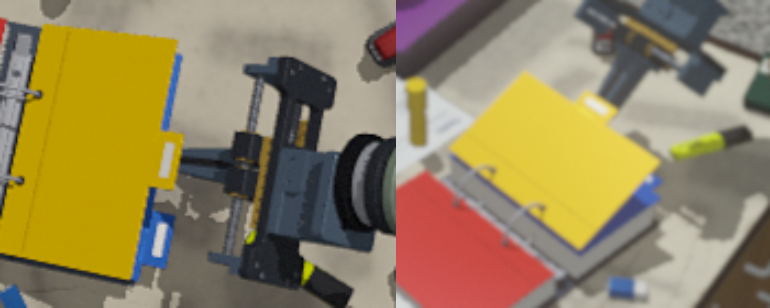

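Yellow is lifting, and blue stays flat. I'll continue.

```bash
python3 -m creep '[{"translation":[0.13,0.59,1.5],"delta_rot":[0,0,0]},{"translation":[0.2,0.88,1.5],"delta_rot":[0,0,0]},{"translation":[0.22,0.98,1.3],"delta_rot":[0,0,0]},{"translation":[0.26,1.17,1.2],"delta_rot":[0,0,0]},{"translation":[0.29,1.27,1.1],"delta_rot":[0,0,0]}]'
python3 -m creep '[{"translation":[0.31,1.37,0.9],"delta_rot":[0,0,0]},{"translation":[0.33,1.46,0.8],"delta_rot":[0,0,0]},{"translation":[0.35,1.56,0.7],"delta_rot":[0,0,0]},{"translation":[0.35,1.56,0.5],"delta_rot":[0,0,0]},{"translation":[0.35,1.56,0.4],"delta_rot":[0,0,0]}]'
python3 -m creep '[{"translation":[0.35,1.56,0.2],"delta_rot":[0,0,0]},{"translation":[0.35,1.56,0],"delta_rot":[0,0,0]},{"translation":[0.35,1.56,-0.2],"delta_rot":[0,0,0]},{"translation":[0.3,1.3,0],"delta_rot":[0,0,0]},{"translation":[0.1,0.4,0],"delta_rot":[0,0,0]}]'
python3 -m creep '[{"translation":[0,0,0],"delta_rot":[0,0,0]},{"translation":[0,0,0],"delta_rot":[0,0,0]},{"translation":[0,0,0],"delta_rot":[0,0,0]},{"translation":[0,0,0],"delta_rot":[0,0,0]},{"translation":[0,0,0],"delta_rot":[0,0,0]}]'
python3 - <<'E'
from h import *
rep()
snap('top','t11');snap('side','s11')
im=np.hstack([cv2.resize(cv2.imread('pics/t11.png')[130:300,180:400],None,fx=1.8,fy=1.8),cv2.resize(cv2.imread('pics/s11.png')[130:300,180:380],None,fx=1.8,fy=1.8)]);cv2.imwrite('pics/c11.png',im)
E
```

```text
time_s: 8.68
ee_pos: [498.5, -111.2, 159.2]
ee_rot: [179.7, 44.7, 77.3]
force: [0.2, 0.1, -0.2]
gripper_width: 0.9
time_s: 9.1
ee_pos: [515.2, -35.2, 191.7]
ee_rot: [179.8, 44.7, 77.4]
force: [0.3, -0.7, -0.2]
gripper_width: 0.4
time_s: 9.52
ee_pos: [529.0, 29.5, 191.2]
ee_rot: [179.9, 44.7, 77.6]
force: [0.1, 0.8, -0.5]
gripper_width: 0.3
time_s: 9.93
ee_pos: [529.8, 26.0, 190.9]
ee_rot: [179.8, 44.7, 77.3]
force: [-0.9, -0.1, -0.4]
gripper_width: 0.6
t 9.93 tcp [529.8  26.  190.9] B tcp [  2.1  19.5 190.9] B tip [  2.1  29.4 181.1] q [-24.  20. 108.  48.  71. -35.] F [-0.9 -0.1 -0.4] w 0.6
```

View pics/c11.png

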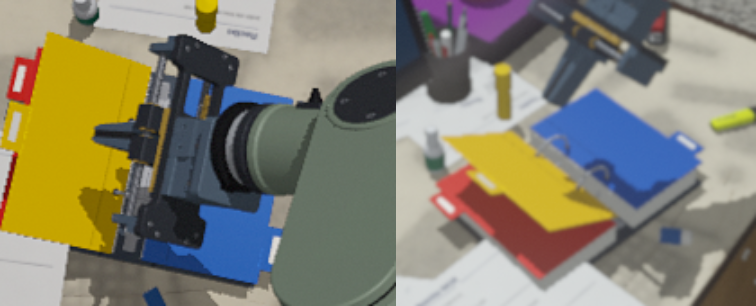

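Yellow is falling onto red, so I'll retreat outward, high above the blue leaf.

```bash
python3 -m creep '[{"translation":[-0.6,-2.7,0.5],"delta_rot":[0,0,0]},{"translation":[-0.6,-2.7,0.5],"delta_rot":[0,0,0]},{"translation":[-0.6,-2.7,0.5],"delta_rot":[0,0,0]},{"translation":[-0.6,-2.7,0.5],"delta_rot":[0,0,0]},{"translation":[-0.6,-2.7,0]
,"delta_rot":[0,0,0]}]'
python3 -m creep '[{"translation":[-0.6,-2.7,0],"delta_rot":[0,0,0]},{"translation":[-0.6,-2.7,0],"delta_rot":[0,0,0]},{"translation":[-0.6,-2.7,0],"delta_rot":[0,0,0]},{"translation":[-0.6,-2.7,0],"delta_rot":[0,0,0]},{"translation":[-0.6,-2.7,0],"delta_rot":[0,0,0]}]'
python3 -m creep '[{"translation":[0,0,0],"delta_rot":[0,0,0]},{"translation":[0,0,0],"delta_rot":[0,0,0]},{"translation":[0,0,0],"delta_rot":[0,0,0]},{"translation":[0,0,0],"delta_rot":[0,0,0]},{"translation":[0,0,0],"delta_rot":[0,0,0]}]'
python3 - <<'E'
from h import *
rep()
_,d=snap('top','t12');snap('side','s12')
W=world('top',d)-[POSE[0],POSE[1],0];Bc=np.stack([W@BX,W@BY,W[...,2]],-1).reshape(-1,3)
ok=(abs(Bc[:,0])<95)
for lo in(50,80,110,130):
    for s in(1,-1):
        m=ok&(s*Bc[:,1]>lo)&(s*Bc[:,1]<lo+15)&(Bc[:,2]<90);print(s*lo,np.median(Bc[m,2]).round(1))
W0=world('top',np.load('pics/top0.npy'));W1=W+[POSE[0],POSE[1],0]
for nm,(u,v) in dict(glue=(294,130),bot=(226,130),rub=(267,300),hl=(385,276)).items():
    f=lambda A:np.median(A[v-1:v+2,u-1:u+2].reshape(-1,3),0).round(1);print(nm,f(W0),f(W1))
im=np.hstack([cv2.resize(cv2.imread('pics/t12.png')[110:320,170:440],None,fx=1.5,fy=1.5),cv2.resize(cv2.imread('pics/s12.png')[110:320,170:420],None,fx=1.5,fy=1.5)]);cv2.imwrite('pics/c12.png',im)
E
```

```text
time_s: 10.45
ee_pos: [499.6, -110.0, 211.9]
ee_rot: [179.6, 44.8, 77.2]
force: [0.6, -0.1, 0.2]
gripper_width: 0.4
time_s: 10.87
ee_pos: [469.1, -245.0, 210.9]
ee_rot: [179.8, 44.7, 77.3]
force: [0.2, 0.2, -0.6]
gripper_width: 0.6
time_s: 11.28
ee_pos: [469.7, -242.3, 211.2]
ee_rot: [179.8, 44.7, 77.4]
force: [-1.4, 0.1, -0.1]
gripper_width: 0.2
t 11.28 tcp [ 469.7 -242.3  211.2] B tcp [   2.5 -255.5  211.2] B tip [   2.4 -245.5  201.3] q [-49.  28.  92.  35.  91. -46.] F [-1.4  0.1 -0.1] w 0.2
50 45.7
-50 40.6
80 45.7
-80 40.7
110 45.8
-110 40.7
130 45.5
-130 40.7
glue [694.6 -63.9  93.1] [695.1 -63.9  94. ]
bot [702.8  72.6  73.3] [701.8  72.6  74.5]
rub [361.2  -4.1  12.3] [361.1  -4.1  11.6]
hl [ 406.6 -246.8   15. ] [ 406.6 -247.6   12.7]
```

View pics/c12.png

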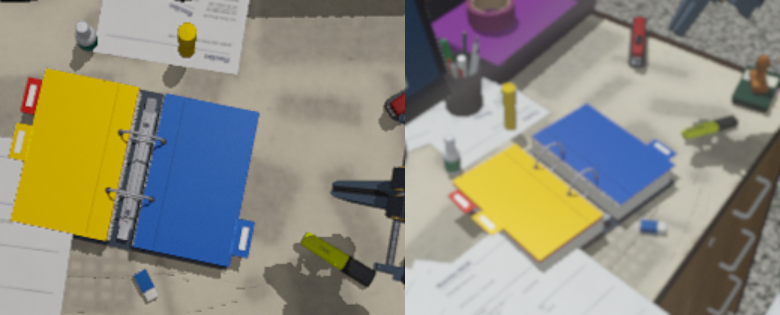

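Yellow lies flat on red at the left with its top at 45.7 mm, and blue lies flat at the right at 40.7 mm. The other items haven't moved and the robot is clear, so I'm handing the job in.

```bash
python3 -c "
from workcell import env
print(env.job_done())"
```

```text
the job is handed in; nothing more can be done
None
```

The binder is open at its blue section. I lifted the red tab, then the yellow one, with the closed fingertip tilted at 45° and pushed each leaf past upright until it fell left. I then backed the arm away and handed the job in at about 11 s; no verdict was reported.

- **Dividers:** in the last pictures the yellow leaf lies flat on the left (top at 45.5–45.8 mm, 45.5 expected) with the red one under it. The blue leaf lies flat on the right (40.6–40.7 mm, 40.5 expected).
- **Binder:** its tab corners were within about 1 pixel (about 2 mm) of the start after the red turn. After the yellow turn I only judged it by eye and saw no shift.
- **Other things:** the glue stick, bottle, eraser and highlighter read within about 1 mm of their starting positions.
- **Forces:** readings between moves stayed near zero, about 1.5 N at most. I have no record of the peak force within a move.
- **Disagreement:** the side view alone put the binder's yaw at −14.0°, against −12.5° from the top view. I used −12.7°, and a depth measurement of the fingertip agreed with my model to within about 2 mm.

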